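# Fit a clean cartridge to the bottling filter

## Robot

A 7-joint arm with a two-finger parallel gripper is mounted at the origin on the work surface. World frame = base frame: x ahead of the robot, y to its left, z up, the work surface at z = 0. Lengths are in m, angles in rad, forces in N, time in s.
With the tool pointing down it reaches from about 0.35 to 0.9 m from the base axis. Payload 8.1 kg.
Tool frame: the origin (TCP) lies at the very end of the fingers, on their centre line; the grasp point (between the pads) lies 19 mm behind it; z points along the fingers, y is the direction in which the jaws open and shut (so a half turn about z gives the same grasp; the last joint's range is limited). The gripper opens to 92 mm and grips with 3 to 60 N. Pads are 19 mm wide; open, the fingers measure 130 mm over their backs; the gripper's body (75 mm by 190 mm) begins 47 mm behind the grasp point.
Start: joints at [1.182, 0.434, 0.025, 1.573, -0.012, 1.134, -0.075], TCP at [0.176, -0.6, 0.227] pointing down, gripper open.
Joint ranges: [-2.62, 2.62], [-0.44, 2.09], [-1.27, 1.32], [0.08, 2.57], [-1.32, 4.46], [0.12, 2], [-2.74, 2.74]. Speed limits (rad/s): [2.22, 2.22, 3.01, 3.01, 3.14, 3.14, 3.14].

## Interface

Orientations are given as a rotation vector (axis times angle).
In Python, from cell import observe, get_image, sign_off gives the robot as it stands.
- The arm moves only by the tool arm_command, never from a script. Its argument "deltas" is a list of rows, each an object with "xyz": the shift along the tool's x, y, z in cm, a list of three; "turn": the turn about the tool's z in degrees; "jaw": the closure in counts, from 0 (fully open) to 255 (shut). A call has 1 to 5 rows; each row is the pose to reach, as a shift and turn from the pose measured when the call began, along the tool's axes at that moment; what a row does not reach only later rows make up. A row lasts 1/12 s, in which the tool goes at most 41.7 mm and 7.16 degrees, less where a joint would pass 70% of its speed; a pose out of reach is approached as far as the arm can. A call with a gripper value outside its range is refused whole. The fingers move at their own pace and stop on an object; "force" is the grip in N (left out, the last holds). Time passes only in rows, so rows that repeat a pose let the fingers close. It gives the time, the measured TCP pose, the force and the opening at its end, in the units of the state.
- observe(): the state, without advancing time (a new reading comes with each control period).
- get_image(name): name is "side" or "top"; returns a dict with "frame" (420x560x3 uint8, red, green, blue), "depth" (420x560 float32, m along the optical axis (not along the pixel's ray), 0 where there is no reading), "camera_matrix" (3x3 intrinsics, pixels), "cam_to_world" (4x4, takes a point from camera to world coordinates). Camera axes: x right, y up, looking along -z (the intrinsics and any distortion apply to the point x, -y, -z); pixel columns grow to the right and rows downward; lengths in m; the calibration is good to about 2 mm. A picture is of the moment at which its call begins.
- sign_off(): hands the job in, once; it reports no verdict.
The state is a dict: "clock": time; "joints": joint angles; "dq": joint speeds; "joint_efforts": joint torques, N m; "position": TCP position; "ee_rot": TCP orientation; "force": force on the tool from outside, world axes, zero at the start; "ft_torque": the same for the moment, N m; "width": opening from 0.0 (shut) to 1.0 (fully open).
Only numpy, scipy, OpenCV 4.12 (cv2) and the standard library are available. Lean on these libraries where they do the work, as an engineer would, in place of code of your own. Each camera call takes 0.05 s, during which the arm holds its last target.

## Task

The small filter beside the bottle filler is open. Put the clean white filter cartridge over the upright steel spindle and seat it fully on the filter base, and only then put the blue hold-down collar, flange down, over the spindle so that it sits flat on top of the cartridge. Leave the amber-stained used cartridge where it is, and let go of everything.

Things in the scene. Friction and masses are not known exactly. Their poses are not given: they have to be found in the camera images.
- filter_base: Filter base, fixed to the counter: a round aluminium plate 110 mm across and 12 mm thick, on it a dark round seat 64 mm across whose top is 18 mm above the counter, and in the middle an upright steel spindle 12 mm in diameter with a tapered tip, its top 86 mm above the counter. A short brass outlet stub (to 75 mm from the axis, 11 mm high) points along its x axis. Origin on the spindle axis at the underside of the plate; z up along the spindle.
- clean_cartridge: The clean filter cartridge: a rigid white pleated tube standing upright on the counter, 56 mm outer diameter (57 mm over the pleats), 50 mm tall, with a 32 mm hole right through it; about 0.12 kg. Both ends are alike. Origin on its axis at its underside; z up along its axis.
- collar: The blue hold-down collar, standing on its flange on the counter: a flange 60 mm across and 8 mm thick, above it a ribbed hub 40 mm in diameter (41 mm over the ribs), 44 mm tall over all, with a 28 mm hole right through it; about 0.12 kg. It can be gripped by the hub. Origin on its axis at the underside of the flange; z up along its axis.
- used_cartridge: The used filter cartridge, to be left alone: same shape and size as the clean one but stained amber-brown all over. It stands upright on the counter. Origin on its axis at its underside; z up along its axis.
There are look-alikes about, which are no part of the job. What is meant by the clean_cartridge is not green or pink, and is the smaller of those in its own colour.

How it is judged:
By the outcome, as a careful person would: the job done as asked, in the order asked, and still so for the second after the job is handed in, with the robot touching nothing.
It also fails if it takes over 54 s, if anything falls off the work surface, if the arm or the gripper's body presses on something with over 40 N, if the wrist force passes 120 N, or if a joint passes its speed limit or range.

## Working session

There is one attempt and no reset: what is moved stays moved. The work goes in short steps, Python scripts to look and compute and a tool call to move; the robot and the scene stay as the last step left them, time stands still between calls to the robot, and variables do not carry over. Pictures are saved under pics/ and viewed, and the job is handed in when it is done.

Besides the shell and the picture viewer there is one more tool, called after "Request:" by a JSON object that holds its "method" and its "body". arm_command: Moves the arm, as the interface text tells. Its arguments: {"type":"object","properties":{"deltas":{"type":"array","items":{"type":"object","properties":{"xyz":{"type":"array","items":{"type":"number"}},"turn":{"type":"number"},"jaw":{"type":"number"}}}},"force":{"type":"number"}},"required":["deltas"]}

```bash
mkdir -p pics; ls; cat > h.py <<'E'
import numpy as np, cv2
from cell import observe, get_image
def grab(n,tag):
    d=get_image(n); cv2.imwrite(f'pics/{tag}.png',cv2.cvtColor(d['frame'],cv2.COLOR_RGB2BGR)); 
    np.savez(f'pics/{tag}.npz',**{k:np.asarray(v) for k,v in d.items()}); return d
def ray(d,u,v):
    K=d['camera_matrix'];T=d['cam_to_world']
    r=np.array([(u-K[0,2])/K[0,0],-(v-K[1,2])/K[1,1],-1.]); return T[:3,3],T[:3,:3]@r
def onplane(d,u,v,z):
    o,r=ray(d,u,v); return o+r*(z-o[2])/r[2]
def cloud(d):
    K=d['camera_matrix'];T=d['cam_to_world'];D=d['depth']
    v,u=np.mgrid[:D.shape[0],:D.shape[1]]
    P=np.stack([(u-K[0,2])/K[0,0]*D,-(v-K[1,2])/K[1,1]*D,-D],-1)
    W=P@T[:3,:3].T+T[:3,3]; W[D==0]=np.nan; return W
E
python3 - <<'E'
from h import *
for n in('side','top'):
    d=grab(n,n+'0'); print(d.keys(),d['camera_matrix'],d['cam_to_world'])
print(observe())
E
```

```text
pics
dict_keys(['frame', 'depth', 'camera_matrix', 'cam_to_world']) [[489.06429112   0.         287.68176606]
 [  0.         489.06429112 210.09524015]
 [  0.           0.           1.        ]] [[-0.71471986  0.35861657 -0.60047455 -0.03720112]
 [-0.69912901 -0.39068899  0.59881612  0.64879884]
 [-0.01985341  0.84779495  0.52995242  0.60671278]
 [ 0.          0.          0.          1.        ]]
dict_keys(['frame', 'depth', 'camera_matrix', 'cam_to_world']) [[401.42348669   0.         280.6067391 ]
 [  0.         401.42348669 207.30055426]
 [  0.           0.           1.        ]] [[-0.02492724  0.98851432 -0.14905726  0.44855588]
 [-0.99950494 -0.02178086  0.02270411  0.00756547]
 [ 0.01919674  0.14954942  0.98856788  1.02947001]
 [ 0.          0.          0.          1.        ]]
{'clock': 0.1, 'joints': array([ 1.18240498,  0.43513736,  0.02496511,  1.57398721, -0.01158328,
        1.13399566, -0.07512661]), 'dq': array([-0.00013629, -0.00274843, -0.00059591, -0.00080027, -0.00015978,
       -0.00114421, -0.0004219 ]), 'joint_efforts': array([ 2.89315838e-03, -6.69133615e+01,  9.87973586e-01, -3.15153837e+01,
       -6.04960020e-02,  3.73047078e-02,  1.51568438e-04]), 'position': array([ 0.1760212 , -0.59923482,  0.22604057]), 'ee_rot': array([-3.10826211e+00, -4.47076656e-01,  5.21365416e-04]), 'force': array([-0.50269057,  0.24360555,  0.15109209]), 'ft_torque': array([-0.01729375, -0.08494687,  0.00142118]), 'width': 1.0009976897456017}
```

View pics/top0.png

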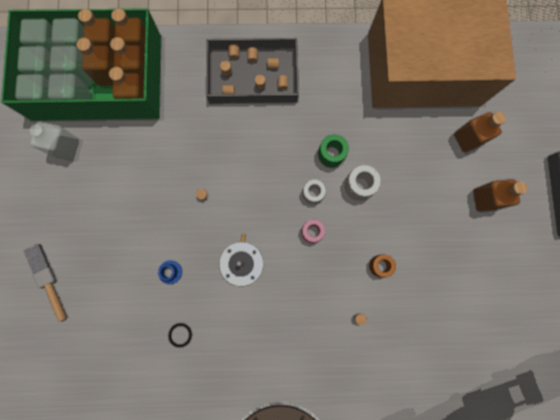

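View pics/side0.png

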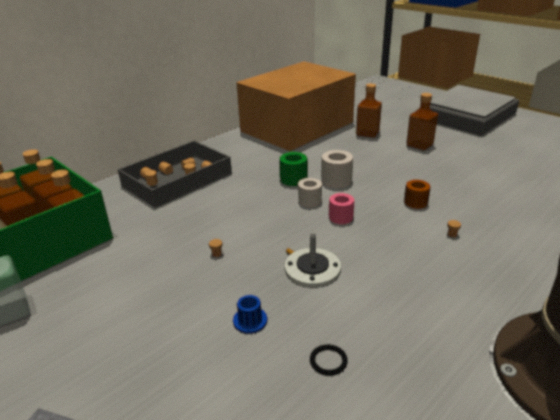

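Top view: possible cartridges are small white (314,191), large white (364,181), green (334,150), pink (313,231) and amber (383,266). I choose the small white one at (314,191). The collar is at (170,272) and the base at (241,264).

```bash
python3 - <<'E'
from h import *
for n in('top','side'):
    d=dict(np.load(f'pics/{n}0.npz')); W=cloud(d)
    S={'top':dict(clean=(314,191),bigw=(364,181),pink=(313,231),green=(334,150),used=(383,266),collar=(170,272),base=(241,264)),
       'side':dict(clean=(310,193),bigw=(337,170),pink=(342,209),green=(293,168),used=(417,194),collar=(250,313),base=(313,267))}[n]
    for k,(u,v) in S.items():
        r=45
        yy,xx=np.mgrid[:420,:560]; m=(np.hypot(xx-u,yy-v)<r)
        P=W[m]; ok=~np.isnan(P[:,0]); P=P[ok]
        c=onplane(d,u,v,0.03)
        P=P[np.hypot(P[:,0]-c[0],P[:,1]-c[1])<.06]
        P=P[P[:,2]>.012 if k=='base' else P[:,2]>.02]
        zt=np.percentile(P[:,2],99); Q=P[P[:,2]>(zt-.008)]
        (x,y),rad=cv2.minEnclosingCircle(Q[:,:2].astype(np.float32))
        print(n,k,len(P),'ztop',round(zt,4),'c',round(x,4),round(y,4),'r',round(rad,4),'bbox mid',(Q[:,:2].min(0)+Q[:,:2].max(0))/2, np.ptp(Q[:,:2],axis=0))
d=dict(np.load('pics/top0.npz'));f=cv2.cvtColor(d['frame'],cv2.COLOR_RGB2BGR)
cv2.imwrite('pics/crop0.png',cv2.resize(f[130:300,140:410],None,fx=2.9,fy=2.9,interpolation=cv2.INTER_CUBIC))
E
```

```text
top clean 333 ztop 0.0534 c 0.6376 -0.0997 r 0.0281 bbox mid [ 0.6367886  -0.09944626] [0.05387212 0.05498566]
top bigw 803 ztop 0.0742 c 0.6556 -0.2211 r 0.0392 bbox mid [ 0.65553713 -0.22185852] [0.07759454 0.07676626]
top pink 322 ztop 0.0539 c 0.5371 -0.0934 r 0.0279 bbox mid [ 0.53717309 -0.09316919] [0.05219412 0.05449572]
top green 654 ztop 0.0684 c 0.7411 -0.1513 r 0.0362 bbox mid [ 0.74071586 -0.15155877] [0.07026825 0.07056395]
top used 388 ztop 0.0542 c 0.4476 -0.2626 r 0.0279 bbox mid [ 0.44686565 -0.2627539 ] [0.05324567 0.05406369]
top collar 181 ztop 0.0475 c 0.4453 0.2664 r 0.0208 bbox mid [0.44554252 0.26577021] [0.03849664 0.03928826]
top base 1031 ztop 0.084 c 0.461 0.0877 r 0.0061 bbox mid [0.46214468 0.08766015] [0.00933901 0.01191671]
side clean 465 ztop 0.0512 c 0.6386 -0.0989 r 0.0297 bbox mid [ 0.63831197 -0.09979273] [0.05705355 0.05737839]
side bigw 889 ztop 0.0717 c 0.6554 -0.2225 r 0.0419 bbox mid [ 0.65755332 -0.22098374] [0.07886713 0.07849292]
side pink 527 ztop 0.0516 c 0.5388 -0.0936 r 0.0292 bbox mid [ 0.53775757 -0.09341168] [0.05546976 0.05730686]
side green 722 ztop 0.066 c 0.744 -0.1505 r 0.0384 bbox mid [ 0.74273658 -0.15040512] [0.07371392 0.07160302]
side used 489 ztop 0.0516 c 0.4482 -0.2637 r 0.0305 bbox mid [ 0.44822803 -0.26238672] [0.05439797 0.05502684]
side collar 537 ztop 0.0449 c 0.4464 0.2663 r 0.0218 bbox mid [0.44643302 0.26638588] [0.04271578 0.03981675]
side base 922 ztop 0.0836 c 0.4606 0.0885 r 0.0054 bbox mid [0.46090213 0.08852441] [0.0092904  0.00989469]
```

View pics/crop0.png

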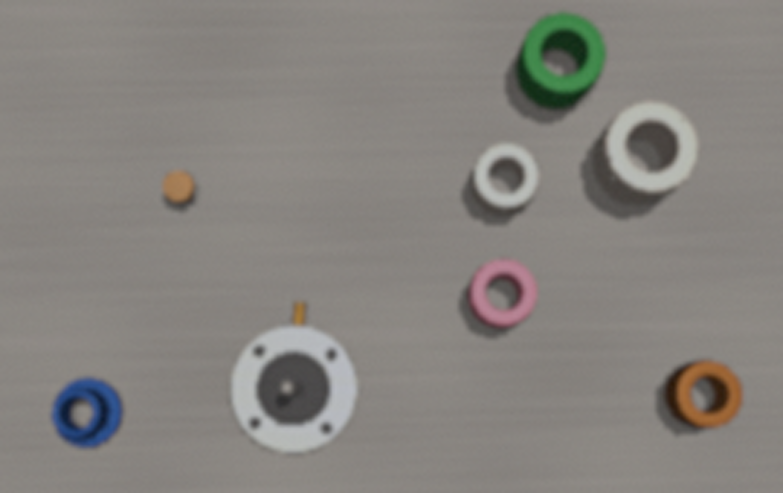

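The crop shows the small white ring at (506,177), about 56 mm across and 50 mm tall. The larger white one at (652,147) is 80 mm across, so the choice is confirmed. Measured in two views: clean (0.638,-0.0995), spindle (0.461,0.088), collar (0.446,0.266). I'll point the jaw axis along world 45°, which clears the neighbours.

```bash
cat >> h.py <<'E'
from scipy.spatial.transform import Rotation as Ro
def go(x,y,z,yaw=None):
    s=observe(); R=Ro.from_rotvec(s['ee_rot']).as_matrix()
    d=R.T@(np.array([x,y,z])-s['position'])*100
    a=np.degrees(np.arctan2(R[1,1],R[0,1]))
    print('t',round(s['clock'],2),'pos',s['position'].round(4),'yaw_y',a.round(1),'tilt',R[:,2].round(3),'F',s['force'].round(1),'w',round(s['width'],3))
    print('delta cm',d.round(2),'turn',None if yaw is None else round(-((yaw-a+180)%360-180),1))
E
python3 -c "
from h import *
go(.638,-.0995,.2,45)"
```

```text
t 0.1 pos [ 0.176  -0.5992  0.226 ] yaw_y -73.6 tilt [-0.001  0.001 -1.   ] F [-0.5  0.2  0.2] w 1.001
delta cm [ 58.41 -34.92   2.64] turn -118.6
```

Request:
{"method": "arm_command", "body": {"deltas": [{"xyz": [3,-2,0],"turn": -7,"jaw": 0},{"xyz": [6.4,-3.8,0],"turn": -14,"jaw": 0},{"xyz": [9.8,-5.8,0],"turn": -21,"jaw": 0},{"xyz": [13,-7.8,0],"turn": -28,"jaw": 0},{"xyz": [16.5,-9.8,0],"turn": -35,"jaw": 0}]}}

```text
clock: 0.52
position: [0.307, -0.4573, 0.2259]
ee_rot: [-2.826, -1.368, 0.001]
force: [0.6, -1.1, 0.6]
width: 1.0
```

```bash
python3 -c "
from h import *
go(.638,-.0995,.2,45);print(observe()['joints'])"
```

```text
t 0.52 pos [ 0.307  -0.4573  0.2259] yaw_y -38.3 tilt [-0.001  0.001 -1.   ] F [ 0.6 -1.1  0.6] w 1.0
delta cm [48.59  3.78  2.6 ] turn -83.3
[ 1.01421792  0.32667251 -0.17240051  1.74399031  0.06243425  1.0781773
  0.15211306]
```

Request:
{"method": "arm_command", "body": {"deltas": [{"xyz": [3.8,0.3,0],"turn": -7,"jaw": 0},{"xyz": [7.8,0.6,0.2],"turn": -14,"jaw": 0},{"xyz": [11.8,0.9,0.4],"turn": -21,"jaw": 0},{"xyz": [15.8,1.2,0.6],"turn": -28,"jaw": 0},{"xyz": [19.8,1.5,0.8],"turn": -35,"jaw": 0}]}}

```text
clock: 0.93
position: [0.4423, -0.3096, 0.2178]
ee_rot: [-2.277, -2.161, 0.0]
force: [-0.1, -0.2, -0.6]
width: 1.001
```

```bash
python3 -c "
from h import *
go(.638,-.0995,.2,45);print(observe()['joints'])"
```

```text
t 0.93 pos [ 0.4423 -0.3096  0.2178] yaw_y -3.0 tilt [-0.001  0.002 -1.   ] F [-0.1 -0.2 -0.6] w 1.001
delta cm [22.   18.45  1.78] turn -48.0
[ 0.79792117  0.33699415 -0.37260005  1.76773176  0.13723812  1.0644295
  0.32511937]
```

Request:
{"method": "arm_command", "body": {"deltas": [{"xyz": [3,2.5,0.2],"turn": -7,"jaw": 0},{"xyz": [6,5,0.5],"turn": -14,"jaw": 0},{"xyz": [9,7.5,0.8],"turn": -21,"jaw": 0},{"xyz": [12,10,1.1],"turn": -28,"jaw": 0},{"xyz": [15,12.5,1.4],"turn": -35,"jaw": 0}]}}

```text
clock: 1.35
position: [0.5757, -0.1648, 0.2034]
ee_rot: [-1.514, -2.75, -0.001]
force: [0.6, -0.6, -0.8]
width: 1.001
```

```bash
python3 -c "
from h import *
go(.638,-.0995,.2,45);print(observe()['joints'])"
```

```text
t 1.35 pos [ 0.5757 -0.1648  0.2034] yaw_y 32.3 tilt [-0.002  0.001 -1.   ] F [ 0.6 -0.6 -0.8] w 1.001
delta cm [2.19 8.76 0.34] turn -12.7
[ 0.56042029  0.47193525 -0.53415371  1.63397673  0.2599243   1.10948654
  0.52148416]
```

Request:
{"method": "arm_command", "body": {"deltas": [{"xyz": [0.7,3,0.3],"turn": -6,"jaw": 0},{"xyz": [1.5,6,0.3],"turn": -12.7,"jaw": 0},{"xyz": [2.2,8.8,0.3],"turn": -12.7,"jaw": 0},{"xyz": [2.2,8.8,3],"turn": -12.7,"jaw": 0},{"xyz": [2.2,8.8,6],"turn": -12.7,"jaw": 0}]}}

```text
clock: 1.77
position: [0.6407, -0.0961, 0.1442]
ee_rot: [1.196, 2.904, 0.005]
force: [-1.4, 0.5, -0.9]
width: 0.999
```

```bash
python3 -c "
from h import *
go(.638,-.0995,.018,45);print(observe()['joints'])
grab('side','s1');grab('top','t1')"
```

```text
t 1.77 pos [ 0.6407 -0.0961  0.1442] yaw_y 45.2 tilt [ 0.002  0.003 -1.   ] F [-1.4  0.5 -0.9] w 0.999
delta cm [-0.05 -0.47 12.62] turn 0.2
[ 0.42715815  0.61025856 -0.56052535  1.57601706  0.35450335  1.05609633
  0.56196412]
```

View pics/s1.png

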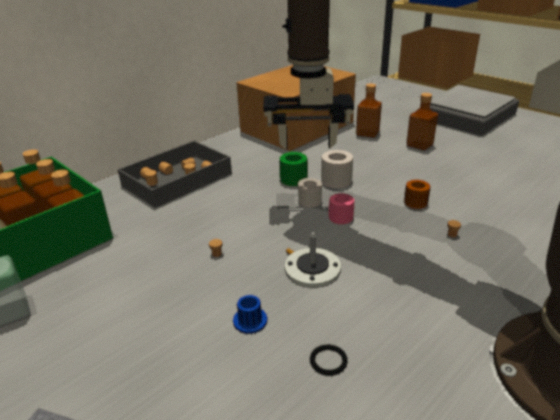

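The gripper at (308,110) hovers above the white cartridge at (310,193), with the fingers straddling it and nothing disturbed. Descending.

Request:
{"method": "arm_command", "body": {"deltas": [{"xyz": [0,-0.4,2],"turn": 0,"jaw": 0},{"xyz": [0,-0.4,4],"turn": 0,"jaw": 0},{"xyz": [0,-0.4,6],"turn": 0,"jaw": 0},{"xyz": [0,-0.4,7.5],"turn": 0,"jaw": 0},{"xyz": [0,-0.4,7.5],"turn": 0,"jaw": 0}]}}

```text
clock: 2.28
position: [0.6295, -0.1026, 0.0616]
ee_rot: [-1.196, -2.889, 0.006]
force: [-0.4, -1.0, -1.0]
width: 1.003
```

```bash
python3 -c "
from h import *
go(.638,-.0995,.018,45)"
```

```text
t 2.28 pos [ 0.6295 -0.1026  0.0616] yaw_y 45.0 tilt [-0.015  0.002 -1.   ] F [-0.4 -1.  -1. ] w 1.003
delta cm [-0.43  0.86  4.34] turn 0.0
```

Request:
{"method": "arm_command", "body": {"deltas": [{"xyz": [-0.4,0.8,0],"turn": 0,"jaw": 0},{"xyz": [-0.4,0.8,0],"turn": 0,"jaw": 0},{"xyz": [-0.4,0.8,0],"turn": 0,"jaw": 0}]}}

```text
clock: 2.53
position: [0.6396, -0.0994, 0.0631]
ee_rot: [-1.197, -2.891, 0.004]
force: [-0.3, 0.1, 0.2]
width: 0.999
```

```bash
python3 -c "
from h import *
go(.638,-.0995,.018,45);print(observe()['joints'],observe()['dq'])"
```

```text
t 2.53 pos [ 0.6396 -0.0994  0.0631] yaw_y 45.0 tilt [-0.012  0.002 -1.   ] F [-0.3  0.1  0.2] w 0.999
delta cm [ 0.06 -0.09  4.51] turn 0.0
[ 0.40474744  0.70110216 -0.52160044  1.63393836  0.40956739  0.93068027
  0.51897524] [ 0.00304284 -0.00384467  0.00048421  0.01798371  0.00374462 -0.00699309
 -0.00069485]
```

Request:
{"method": "arm_command", "body": {"deltas": [{"xyz": [0,0,1],"turn": 0,"jaw": 0},{"xyz": [0,0,2],"turn": 0,"jaw": 0},{"xyz": [0,0,3],"turn": 0,"jaw": 0},{"xyz": [0,0,4],"turn": 0,"jaw": 0},{"xyz": [0.1,-0.1,4.5],"turn": 0,"jaw": 0}]}}

```text
clock: 2.95
position: [0.6365, -0.0994, 0.0159]
ee_rot: [-1.196, -2.889, 0.006]
force: [0.0, 0.5, -0.4]
width: 1.0
```

```bash
python3 -c "
from h import *
go(.638,-.0995,.018,45)"
```

```text
t 2.95 pos [ 0.6365 -0.0994  0.0159] yaw_y 45.0 tilt [-0.015  0.002 -1.   ] F [ 0.   0.5 -0.4] w 1.0
delta cm [-0.11  0.09 -0.21] turn 0.0
```

Request:
{"method": "arm_command", "body": {"deltas": [{"xyz": [0,0,-0.2],"turn": 0,"jaw": 140},{"xyz": [0,0,-0.2],"turn": 0,"jaw": 140},{"xyz": [0,0,-0.2],"turn": 0,"jaw": 140},{"xyz": [0,0,-0.2],"turn": 0,"jaw": 140},{"xyz": [0,0,-0.2],"turn": 0,"jaw": 140}], "force": 25}}

```text
clock: 3.37
position: [0.637, -0.0994, 0.0185]
ee_rot: [-1.196, -2.89, 0.005]
force: [0.1, 0.8, 0.4]
width: 0.687
```

Request:
{"method": "arm_command", "body": {"deltas": [{"xyz": [0,0,0],"turn": 0,"jaw": 140},{"xyz": [0,0,0],"turn": 0,"jaw": 140},{"xyz": [0,0,0],"turn": 0,"jaw": 140}]}}

```text
clock: 3.62
position: [0.6372, -0.0995, 0.0187]
ee_rot: [-1.197, -2.891, 0.005]
force: [-1.0, 0.3, 1.3]
width: 0.614
```

```bash
python3 -c "
from h import *
go(.638,-.0995,.15,45)"
```

```text
t 3.62 pos [ 0.6372 -0.0995  0.0187] yaw_y 45.0 tilt [-0.013  0.002 -1.   ] F [-1.   0.3  1.3] w 0.614
delta cm [  0.08  -0.05 -13.13] turn 0.0
```

Request:
{"method": "arm_command", "body": {"deltas": [{"xyz": [0,0,0],"turn": 0,"jaw": 140},{"xyz": [0,0,-1],"turn": 0,"jaw": 140},{"xyz": [0,0,-3],"turn": 0,"jaw": 140},{"xyz": [0,0,-5],"turn": 0,"jaw": 140},{"xyz": [0,0,-7],"turn": 0,"jaw": 140}]}}

```text
clock: 4.03
position: [0.6379, -0.0995, 0.09]
ee_rot: [-1.196, -2.89, 0.005]
force: [-0.0, 1.4, -0.9]
width: 0.612
```

Request:
{"method": "arm_command", "body": {"deltas": [{"xyz": [0,0,-2],"turn": 0,"jaw": 140},{"xyz": [0,0,-4],"turn": 0,"jaw": 140},{"xyz": [0,0,-6],"turn": 0,"jaw": 140},{"xyz": [0,0,-6],"turn": 0,"jaw": 140}]}}

```text
clock: 4.37
position: [0.6409, -0.0992, 0.1549]
ee_rot: [-1.198, -2.896, 0.002]
force: [1.3, 0.5, -0.7]
width: 0.613
```

```bash
python3 -c "
from h import *
go(.461,.088,.15,45)
grab('side','s2');grab('top','t2')"
```

```text
t 4.37 pos [ 0.6409 -0.0992  0.1549] yaw_y 45.0 tilt [-0.007  0.002 -1.   ] F [ 1.3  0.5 -0.7] w 0.613
delta cm [25.96  0.53  0.66] turn 0.0
```

View pics/s2.png

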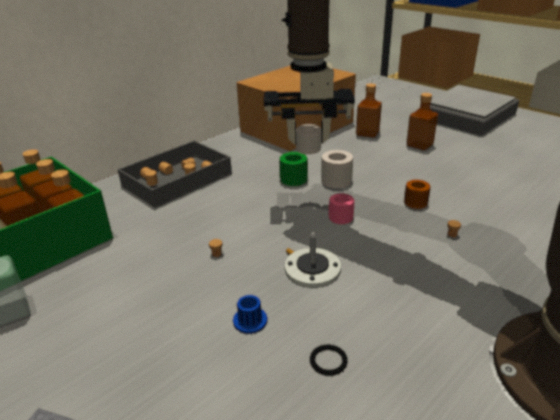

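The cartridge hangs upright in the jaws at (308,137). Moving to the spindle.

Request:
{"method": "arm_command", "body": {"deltas": [{"xyz": [2,0,0],"turn": 0,"jaw": 140},{"xyz": [5,0.1,0],"turn": 0,"jaw": 140},{"xyz": [8,0.2,0],"turn": 0,"jaw": 140},{"xyz": [11,0.2,0],"turn": 0,"jaw": 140},{"xyz": [14,0.3,0],"turn": 0,"jaw": 140}]}}

```text
clock: 4.88
position: [0.5399, 0.002, 0.1509]
ee_rot: [-1.196, -2.889, 0.006]
force: [0.6, 0.9, -0.7]
width: 0.61
```

```bash
python3 -c "
from h import *
go(.461,.088,.15,45)"
```

```text
t 4.88 pos [0.5399 0.002  0.1509] yaw_y 45.0 tilt [-0.015  0.002 -1.   ] F [ 0.6  0.9 -0.7] w 0.61
delta cm [11.66  0.51  0.22] turn 0.0
```

Request:
{"method": "arm_command", "body": {"deltas": [{"xyz": [3,0.1,0],"turn": 0,"jaw": 140},{"xyz": [6,0.2,0],"turn": 0,"jaw": 140},{"xyz": [9,0.3,0],"turn": 0,"jaw": 140},{"xyz": [11,0.5,0],"turn": 0,"jaw": 140},{"xyz": [11.7,0.5,0],"turn": 0,"jaw": 140}]}}

```text
clock: 5.3
position: [0.4576, 0.0906, 0.1515]
ee_rot: [-1.189, -2.89, 0.007]
force: [0.2, 0.1, -1.1]
width: 0.61
```

Request:
{"method": "arm_command", "body": {"deltas": [{"xyz": [0,0,0],"turn": 0,"jaw": 140},{"xyz": [0,0,0],"turn": 0,"jaw": 140}]}}

```text
clock: 5.47
position: [0.4571, 0.0903, 0.1509]
ee_rot: [-1.188, -2.889, 0.009]
force: [-0.4, -0.4, -1.0]
width: 0.614
```

```bash
python3 -c "
from h import *
go(.461,.088,.15,45)
d=grab('side','s3');d2=grab('top','t3')
import cv2
cv2.imwrite('pics/c3.png',cv2.resize(cv2.cvtColor(d['frame'],cv2.COLOR_RGB2BGR)[100:320,200:440],None,fx=2.7,fy=2.7))
W=cloud(d);f=d['frame'].astype(int)
# white cartridge pixels: near tcp, z between .135 and .18
p=observe()['position']
m=(np.hypot(W[...,0]-p[0],W[...,1]-p[1])<.05)&(W[...,2]<.2)&(W[...,2]>.09)
m&=(f.min(-1)>90)
Q=W[m];print(len(Q),Q.min(0),Q.max(0),Q.mean(0))
"
```

```text
t 5.47 pos [0.4571 0.0903 0.1509] yaw_y 45.3 tilt [-0.018  0.001 -1.   ] F [-0.4 -0.4 -1. ] w 0.614
delta cm [-0.44  0.11  0.08] turn 0.3
135 [0.42180018 0.06182224 0.13138418] [0.48599941 0.1313456  0.19130043] [0.46241248 0.09881497 0.15910998]
```

View pics/c3.png

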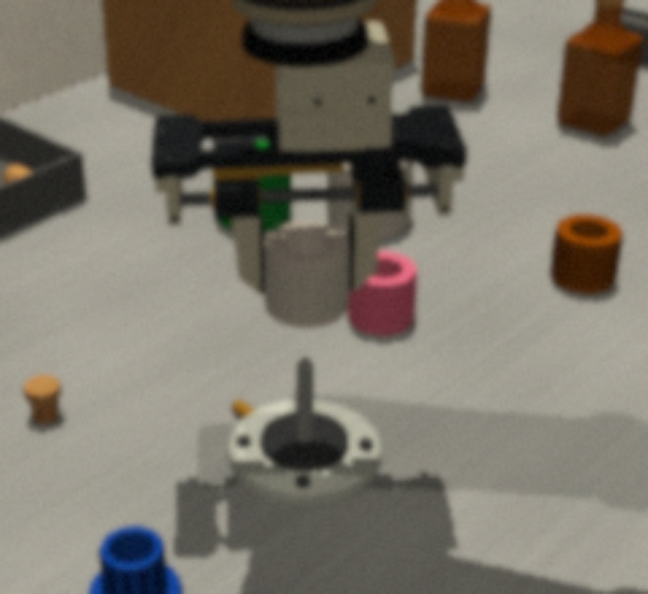

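The cartridge at crop (307,275) hangs above the spindle at (305,370). Correcting by 4 mm, then lowering.

Request:
{"method": "arm_command", "body": {"deltas": [{"xyz": [-0.4,0.1,1],"turn": 0,"jaw": 140},{"xyz": [-0.4,0.1,2],"turn": 0,"jaw": 140},{"xyz": [-0.4,0.1,3],"turn": 0,"jaw": 140},{"xyz": [-0.4,0.1,4],"turn": 0,"jaw": 140},{"xyz": [-0.4,0.1,4],"turn": 0,"jaw": 140}]}}

```text
clock: 5.98
position: [0.4595, 0.0869, 0.1085]
ee_rot: [-1.19, -2.885, 0.011]
force: [-0.7, 0.5, -1.7]
width: 0.61
```

```bash
python3 -c "
from h import *
go(.461,.088,.0367,45)"
```

```text
t 5.98 pos [0.4595 0.0869 0.1085] yaw_y 45.2 tilt [-0.022  0.001 -1.   ] F [-0.7  0.5 -1.7] w 0.61
delta cm [-0.14  0.29  7.17] turn 0.2
```

Request:
{"method": "arm_command", "body": {"deltas": [{"xyz": [0,0.1,1],"turn": 0,"jaw": 140},{"xyz": [0,0.1,2],"turn": 0,"jaw": 140},{"xyz": [-0.1,0.2,3],"turn": 0,"jaw": 140},{"xyz": [-0.1,0.2,4],"turn": 0,"jaw": 140},{"xyz": [-0.1,0.2,5],"turn": 0,"jaw": 140}]}}

```text
clock: 6.4
position: [0.4605, 0.0876, 0.0573]
ee_rot: [-1.19, -2.885, 0.011]
force: [0.6, -0.7, -1.0]
width: 0.61
```

```bash
python3 -c "
from h import *
go(.461,.088,.0367,45)
d=grab('side','s4')
cv2.imwrite('pics/c4.png',cv2.resize(cv2.cvtColor(d['frame'],cv2.COLOR_RGB2BGR)[150:320,220:420],None,fx=3,fy=3))"
```

```text
t 6.4 pos [0.4605 0.0876 0.0573] yaw_y 45.2 tilt [-0.022  0.001 -1.   ] F [ 0.6 -0.7 -1. ] w 0.61
delta cm [-0.04  0.09  2.06] turn 0.2
```

View pics/c4.png

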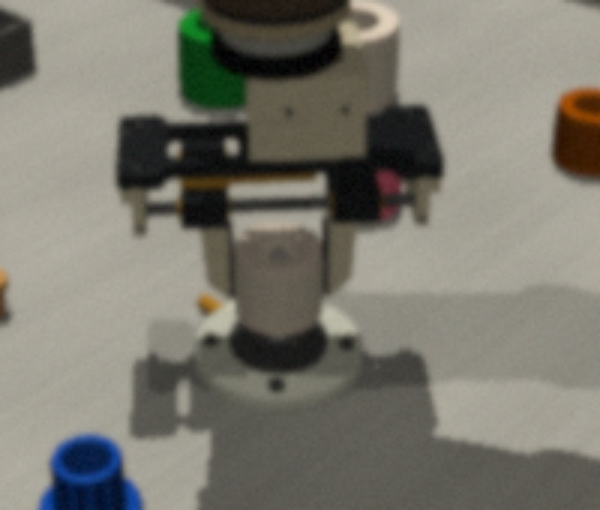

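The spindle tip shows inside the bore at crop (280,252) and the cartridge is about 20 mm above the seat. Lowering to contact.

Request:
{"method": "arm_command", "body": {"deltas": [{"xyz": [0,0.1,0.7],"turn": 0,"jaw": 140},{"xyz": [0,0.1,1.3],"turn": 0,"jaw": 140},{"xyz": [0,0.1,1.7],"turn": 0,"jaw": 140},{"xyz": [0,0.1,2],"turn": 0,"jaw": 140},{"xyz": [0,0.1,2],"turn": 0,"jaw": 140}]}}

```text
clock: 6.87
position: [0.4595, 0.0879, 0.036]
ee_rot: [-1.189, -2.884, 0.014]
force: [-0.7, -0.7, -1.1]
width: 0.614
```

```bash
python3 -c "
from h import *
go(.461,.088,.0367,45)"
```

```text
t 6.87 pos [0.4595 0.0879 0.036 ] yaw_y 45.2 tilt [-0.024  0.    -1.   ] F [-0.7 -0.7 -1.1] w 0.614
delta cm [-0.1   0.11 -0.08] turn 0.2
```

Request:
{"method": "arm_command", "body": {"deltas": [{"xyz": [0,0,0.1],"turn": 0,"jaw": 140},{"xyz": [0,0.1,0.2],"turn": 0,"jaw": 140},{"xyz": [0,0.1,0.2],"turn": 0,"jaw": 140}]}}

```text
clock: 7.12
position: [0.4598, 0.0879, 0.0352]
ee_rot: [-1.19, -2.884, 0.018]
force: [-8.7, -4.3, 24.7]
width: 0.614
```

```bash
python3 -c "
from h import *
go(.461,.088,.0367,45)"
```

```text
t 7.12 pos [0.4598 0.0879 0.0352] yaw_y 45.2 tilt [-0.024 -0.002 -1.   ] F [-8.7 -4.3 24.7] w 0.614
delta cm [-0.08  0.09 -0.15] turn 0.2
```

Seat contact reads 25 N. Relaxing slightly and releasing.

Request:
{"method": "arm_command", "body": {"deltas": [{"xyz": [0,0,0],"turn": 0,"jaw": 140},{"xyz": [0,0,0],"turn": 0,"jaw": 0},{"xyz": [0,0,0],"turn": 0,"jaw": 0},{"xyz": [0,0,0],"turn": 0,"jaw": 0},{"xyz": [0,0,0],"turn": 0,"jaw": 0}]}}

```text
clock: 7.53
position: [0.4598, 0.0879, 0.0351]
ee_rot: [-1.191, -2.884, 0.017]
force: [0.1, -0.1, -0.3]
width: 0.849
```

Request:
{"method": "arm_command", "body": {"deltas": [{"xyz": [0,0,0],"turn": 0,"jaw": 0},{"xyz": [0,0,0],"turn": 0,"jaw": 0},{"xyz": [0,0,0],"turn": 0,"jaw": 0}]}}

```text
clock: 7.78
position: [0.4599, 0.088, 0.035]
ee_rot: [-1.19, -2.884, 0.017]
force: [-0.4, 0.6, 0.8]
width: 0.998
```

```bash
python3 -c "
from h import *
go(.461,.088,.17,31)"
```

```text
t 7.78 pos [0.4599 0.088  0.035 ] yaw_y 45.2 tilt [-0.024 -0.002 -1.   ] F [-0.4  0.6  0.8] w 0.998
delta cm [  0.13  -0.17 -13.49] turn 14.2
```

Request:
{"method": "arm_command", "body": {"deltas": [{"xyz": [0,0,-1.5],"turn": 0,"jaw": 0},{"xyz": [0,-0.1,-3.5],"turn": 0,"jaw": 0},{"xyz": [0,-0.1,-6],"turn": 0,"jaw": 0},{"xyz": [0.1,-0.2,-9],"turn": 0,"jaw": 0},{"xyz": [0.1,-0.2,-12],"turn": 0,"jaw": 0}]}}

```text
clock: 8.2
position: [0.4598, 0.0875, 0.156]
ee_rot: [-1.189, -2.883, 0.018]
force: [0.5, -0.1, -0.9]
width: 1.001
```

```bash
python3 -c "
from h import *
go(.446,.2663,.15,45); print(observe()['joints'])"
```

```text
t 8.2 pos [0.4598 0.0875 0.156 ] yaw_y 45.2 tilt [-0.026 -0.002 -1.   ] F [ 0.5 -0.1 -0.9] w 1.001
delta cm [13.57 11.71  0.6 ] turn 0.2
[ 0.23675934  0.35896114 -0.67305547  1.97118206  0.26661837  0.92739314
  0.21610053]
```

Request:
{"method": "arm_command", "body": {"deltas": [{"xyz": [2.3,2,0],"turn": 0,"jaw": 0},{"xyz": [5,4.3,0],"turn": 0,"jaw": 0},{"xyz": [7.6,6.5,0],"turn": 0,"jaw": 0},{"xyz": [10.2,8.8,0.3],"turn": 0,"jaw": 0},{"xyz": [12.5,10.8,0.5],"turn": 0,"jaw": 0}]}}

```text
clock: 8.62
position: [0.4468, 0.2543, 0.1511]
ee_rot: [-1.189, -2.883, 0.017]
force: [0.0, -0.1, -0.7]
width: 1.0
```

```bash
python3 - <<'E'
from h import *
go(.446,.2663,.1,45); print(observe()['joints'])
for n in('side','top'):
    d=grab(n,n+'5'); W=cloud(d)
    for k,c,zlo in(('cart',(.461,.088),.05),('spin',(.461,.088),.075)):
        m=(np.hypot(W[...,0]-c[0],W[...,1]-c[1])<.05)&(W[...,2]>zlo)&(W[...,2]<.095)
        if k=='cart': m&=W[...,2]<.075
        Q=W[m]
        print(n,k,len(Q),'ztop',np.percentile(Q[:,2],[50,95]).round(4) ,cv2.minEnclosingCircle(Q[:,:2].astype(np.float32)))
d=dict(np.load('pics/side5.npz'));f=cv2.cvtColor(d['frame'],cv2.COLOR_RGB2BGR)
cv2.imwrite('pics/c5.png',cv2.resize(f[150:350,200:420],None,fx=3,fy=3))
E
```

```text
t 8.62 pos [0.4468 0.2543 0.1511] yaw_y 45.2 tilt [-0.025 -0.001 -1.   ] F [ 0.  -0.1 -0.7] w 1.0
delta cm [0.81 0.89 5.11] turn 0.2
[-0.0990054   0.44083802 -0.68437729  1.8742686   0.31545973  0.96113194
 -0.13624974]
side cart 573 ztop [0.0654 0.069 ] ((0.46138402819633484, 0.0884540006518364), 0.029180720448493958)
side spin 34 ztop [0.0801 0.0859] ((0.4612393379211426, 0.08785145729780197), 0.005435847211629152)
top cart 320 ztop [0.0674 0.0704] ((0.4609246253967285, 0.08803600072860718), 0.028513003140687943)
top spin 21 ztop [0.0845 0.0869] ((0.4610304832458496, 0.08755946904420853), 0.005878483410924673)
```

View pics/c5.png

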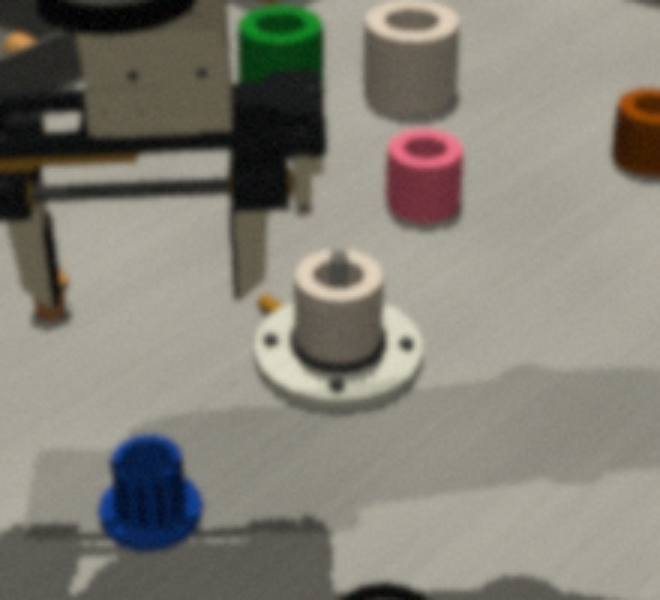

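The cartridge at crop (339,310) is seated, concentric with the spindle tip at (338,262). Its top is at about 68 mm, as it should be. Now the collar.

Request:
{"method": "arm_command", "body": {"deltas": [{"xyz": [0.4,0.4,1],"turn": 0,"jaw": 0},{"xyz": [0.8,0.9,3],"turn": 0,"jaw": 0},{"xyz": [0.8,0.9,5],"turn": 0,"jaw": 0},{"xyz": [0.8,0.9,6.5],"turn": 0,"jaw": 0},{"xyz": [0.8,0.9,7],"turn": 0,"jaw": 0}]}}

```text
clock: 9.13
position: [0.4432, 0.2686, 0.0785]
ee_rot: [-1.179, -2.883, 0.018]
force: [0.0, -1.0, 0.5]
width: 1.001
```

```bash
python3 -c "
from h import *
go(.446,.2663,.018,45)"
```

```text
t 9.13 pos [0.4432 0.2686 0.0785] yaw_y 45.5 tilt [-0.029 -0.001 -1.   ] F [ 0.  -1.   0.5] w 1.001
delta cm [-0.49  0.16  6.04] turn 0.5
```

Request:
{"method": "arm_command", "body": {"deltas": [{"xyz": [-0.4,0.1,1.5],"turn": 0,"jaw": 0},{"xyz": [-0.5,0.1,3],"turn": 0,"jaw": 0},{"xyz": [-0.5,0.2,4.5],"turn": 0,"jaw": 0},{"xyz": [-0.5,0.2,5.5],"turn": 0,"jaw": 0},{"xyz": [-0.5,0.2,6],"turn": 0,"jaw": 0}]}}

```text
clock: 9.55
position: [0.446, 0.2657, 0.0172]
ee_rot: [-1.179, -2.882, 0.02]
force: [-0.0, -0.1, 0.7]
width: 1.001
```

```bash
python3 -c "
from h import *
go(.446,.2663,.018,45)"
```

```text
t 9.55 pos [0.446  0.2657 0.0172] yaw_y 45.5 tilt [-0.03  -0.001 -1.   ] F [-0.  -0.1  0.7] w 1.001
delta cm [ 0.05  0.04 -0.08] turn 0.5
```

Request:
{"method": "arm_command", "body": {"deltas": [{"xyz": [0,0,0],"turn": 0,"jaw": 190},{"xyz": [0,0,0],"turn": 0,"jaw": 190},{"xyz": [0,0,0],"turn": 0,"jaw": 190},{"xyz": [0,0,0],"turn": 0,"jaw": 190},{"xyz": [0,0,0],"turn": 0,"jaw": 190}]}}

```text
clock: 9.97
position: [0.4464, 0.2659, 0.0179]
ee_rot: [-1.18, -2.883, 0.019]
force: [1.2, 0.4, -0.1]
width: 0.68
```

Request:
{"method": "arm_command", "body": {"deltas": [{"xyz": [0,0,0],"turn": 0,"jaw": 190},{"xyz": [0,0,0],"turn": 0,"jaw": 190},{"xyz": [0,0,0],"turn": 0,"jaw": 190},{"xyz": [0,0,0],"turn": 0,"jaw": 190},{"xyz": [0,0,0],"turn": 0,"jaw": 190}]}}

```text
clock: 10.38
position: [0.4465, 0.2659, 0.018]
ee_rot: [-1.18, -2.883, 0.019]
force: [-1.5, 0.0, 4.3]
width: 0.427
```

```bash
python3 -c "
from h import *
go(.446,.2663,.14,45)"
```

```text
t 10.38 pos [0.4465 0.2659 0.018 ] yaw_y 45.5 tilt [-0.029 -0.001 -1.   ] F [-1.5  0.   4.3] w 0.427
delta cm [  0.31  -0.26 -12.19] turn 0.5
```

Request:
{"method": "arm_command", "body": {"deltas": [{"xyz": [0,0,-0.3],"turn": 0,"jaw": 190},{"xyz": [0,0,-1.5],"turn": 0,"jaw": 190},{"xyz": [0.1,-0.1,-3.5],"turn": 0,"jaw": 190},{"xyz": [0.1,-0.1,-6],"turn": 0,"jaw": 190},{"xyz": [0.2,-0.2,-8],"turn": 0,"jaw": 190}]}}

```text
clock: 10.8
position: [0.446, 0.2663, 0.1001]
ee_rot: [-1.179, -2.883, 0.018]
force: [0.4, 1.4, -1.3]
width: 0.426
```

Request:
{"method": "arm_command", "body": {"deltas": [{"xyz": [0,0,-2],"turn": 0,"jaw": 190},{"xyz": [0,0,-4],"turn": 0,"jaw": 190},{"xyz": [0,0,-4.5],"turn": 0,"jaw": 190}]}}

```text
clock: 11.05
position: [0.4485, 0.2675, 0.1488]
ee_rot: [-1.18, -2.885, 0.012]
force: [0.2, 1.4, -0.6]
width: 0.427
```

```bash
python3 -c "
from h import *
go(.461,.088,.14,45)
d=grab('side','s6')
cv2.imwrite('pics/c6.png',cv2.resize(cv2.cvtColor(d['frame'],cv2.COLOR_RGB2BGR)[150:350,160:380],None,fx=3,fy=3))"
```

```text
t 11.05 pos [0.4485 0.2675 0.1488] yaw_y 45.5 tilt [-0.025  0.002 -1.   ] F [ 0.2  1.4 -0.6] w 0.427
delta cm [-13.49 -11.91   0.81] turn 0.5
```

View pics/c6.png

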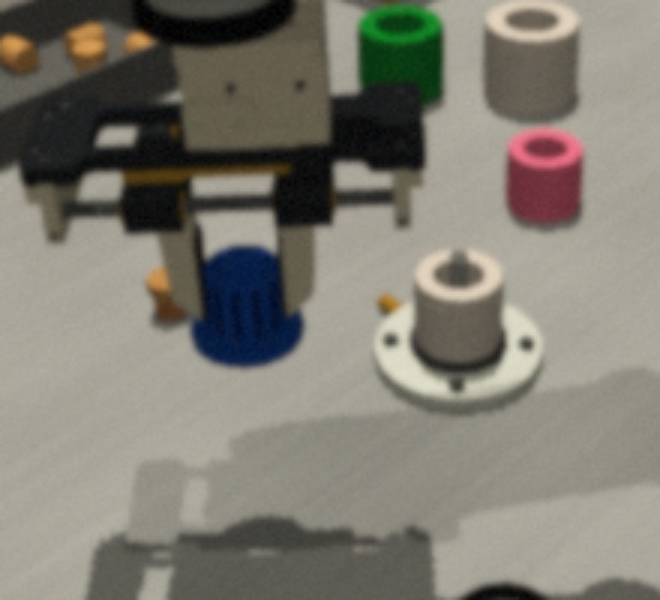

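The collar at crop (247,310) is held upright by the hub, flange down. Moving over the spindle.

Request:
{"method": "arm_command", "body": {"deltas": [{"xyz": [-2,-1.8,0],"turn": 0,"jaw": 190},{"xyz": [-4.5,-4,0],"turn": 0,"jaw": 190},{"xyz": [-7,-6.2,0],"turn": 0,"jaw": 190},{"xyz": [-9.5,-8.4,0],"turn": 0,"jaw": 190},{"xyz": [-11.5,-10.2,0],"turn": 0,"jaw": 190}]}}

```text
clock: 11.52
position: [0.4583, 0.111, 0.1466]
ee_rot: [-1.182, -2.884, 0.015]
force: [1.5, -0.2, -1.2]
width: 0.424
```

```bash
python3 -c "
from h import *
go(.461,.088,.14,45)"
```

```text
t 11.52 pos [0.4583 0.111  0.1466] yaw_y 45.4 tilt [-0.027  0.001 -1.   ] F [ 1.5 -0.2 -1.2] w 0.424
delta cm [-1.82 -1.43  0.65] turn 0.4
```

Request:
{"method": "arm_command", "body": {"deltas": [{"xyz": [-1,-0.8,0.2],"turn": 0,"jaw": 190},{"xyz": [-1.8,-1.4,0.5],"turn": 0,"jaw": 190},{"xyz": [-1.8,-1.4,0.6],"turn": 0,"jaw": 190},{"xyz": [-1.8,-1.4,0.6],"turn": 0,"jaw": 190}]}}

```text
clock: 11.85
position: [0.4607, 0.0889, 0.1399]
ee_rot: [-1.181, -2.883, 0.015]
force: [0.3, -0.1, -1.7]
width: 0.429
```

```bash
python3 -c "
from h import *
go(.461,.088,.086,45)
d=grab('side','s7');W=cloud(d);f=d['frame'].astype(int)
m=(f[...,2]>1.5*f[...,0])&(f[...,2]>50)&(W[...,2]>.09)&(np.hypot(W[...,0]-.461,W[...,1]-.088)<.07)
Q=W[m];print(len(Q),Q.min(0),Q.max(0))
B=Q[Q[:,2]<Q[:,2].min()+.012]; print(B.min(0),B.max(0))
cv2.imwrite('pics/c7.png',cv2.resize(cv2.cvtColor(d['frame'],cv2.COLOR_RGB2BGR)[120:320,200:420],None,fx=3,fy=3))"
```

```text
t 11.85 pos [0.4607 0.0889 0.1399] yaw_y 45.4 tilt [-0.028  0.001 -1.   ] F [ 0.3 -0.1 -1.7] w 0.429
delta cm [-0.2   0.06  5.39] turn 0.4
585 [0.43185292 0.06898023 0.12421794] [0.48382009 0.11930529 0.16734606]
[0.43185292 0.06898023 0.12421794] [0.48382009 0.11930529 0.13620998]
```

View pics/c7.png

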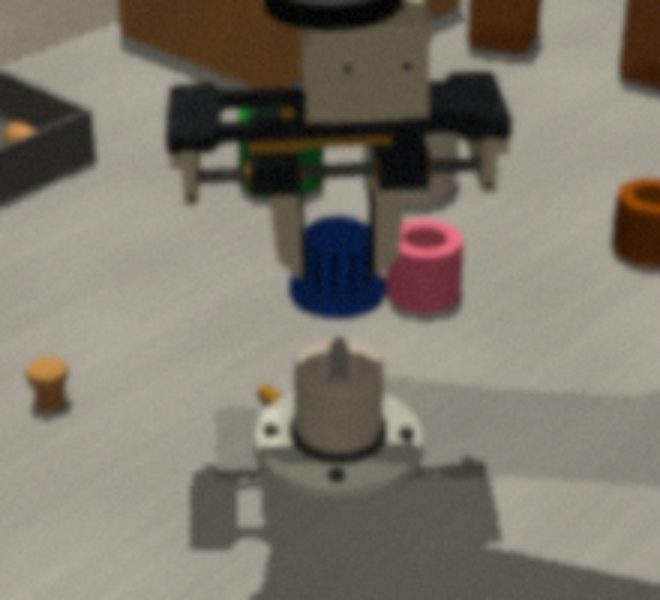

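The collar at (337,270) is centred above the spindle tip at (338,345). Its flange edges give an axis of about (0.462,0.089). Lowering.

Request:
{"method": "arm_command", "body": {"deltas": [{"xyz": [-0.1,0,1],"turn": 0,"jaw": 190},{"xyz": [-0.1,0,2],"turn": 0,"jaw": 190},{"xyz": [-0.2,0.1,3],"turn": 0,"jaw": 190},{"xyz": [-0.2,0.1,4],"turn": 0,"jaw": 190},{"xyz": [-0.2,0.1,4.5],"turn": 0,"jaw": 190}]}}

```text
clock: 12.32
position: [0.4607, 0.0892, 0.0933]
ee_rot: [-1.178, -2.882, 0.016]
force: [-0.5, -1.0, -0.7]
width: 0.425
```

```bash
python3 -c "
from h import *
go(.461,.088,.086,45)"
```

```text
t 12.32 pos [0.4607 0.0892 0.0933] yaw_y 45.6 tilt [-0.03   0.001 -1.   ] F [-0.5 -1.  -0.7] w 0.425
delta cm [-0.12 -0.06  0.73] turn 0.6
```

Request:
{"method": "arm_command", "body": {"deltas": [{"xyz": [-0.1,0,0.3],"turn": 0,"jaw": 190},{"xyz": [-0.1,0,0.5],"turn": 0,"jaw": 190},{"xyz": [-0.1,0,0.6],"turn": 0,"jaw": 190},{"xyz": [-0.1,0,0.7],"turn": 0,"jaw": 190}]}}

```text
clock: 12.65
position: [0.4615, 0.0886, 0.0863]
ee_rot: [-1.178, -2.883, 0.015]
force: [0.1, 0.5, -1.4]
width: 0.428
```

```bash
python3 -c "
from h import *
go(.461,.088,.086,45)"
```

```text
t 12.65 pos [0.4615 0.0886 0.0863] yaw_y 45.6 tilt [-0.029  0.001 -1.   ] F [ 0.1  0.5 -1.4] w 0.428
delta cm [-0.01 -0.08  0.04] turn 0.6
```

Request:
{"method": "arm_command", "body": {"deltas": [{"xyz": [0,0,0.1],"turn": 0,"jaw": 190},{"xyz": [0,0,0.2],"turn": 0,"jaw": 190},{"xyz": [0,0,0.2],"turn": 0,"jaw": 190}]}}

```text
clock: 12.9
position: [0.4621, 0.089, 0.0858]
ee_rot: [-1.178, -2.884, 0.015]
force: [-3.0, -0.6, 14.8]
width: 0.422
```

Contact reads 15 N at the expected height. Releasing.

Request:
{"method": "arm_command", "body": {"deltas": [{"xyz": [0,0,0],"turn": 0,"jaw": 190},{"xyz": [0,0,0],"turn": 0,"jaw": 0},{"xyz": [0,0,0],"turn": 0,"jaw": 0},{"xyz": [0,0,0],"turn": 0,"jaw": 0},{"xyz": [0,0,0],"turn": 0,"jaw": 0}]}}

```text
clock: 13.32
position: [0.4621, 0.0889, 0.0858]
ee_rot: [-1.179, -2.884, 0.015]
force: [1.2, 0.1, 0.9]
width: 0.669
```

Request:
{"method": "arm_command", "body": {"deltas": [{"xyz": [0,0,0],"turn": 0,"jaw": 0},{"xyz": [0,0,0],"turn": 0,"jaw": 0},{"xyz": [0,0,0],"turn": 0,"jaw": 0},{"xyz": [0,0,0],"turn": 0,"jaw": 0},{"xyz": [0,0,0],"turn": 0,"jaw": 0}]}}

```text
clock: 13.73
position: [0.4621, 0.0889, 0.0857]
ee_rot: [-1.178, -2.884, 0.015]
force: [-0.0, -0.3, -0.8]
width: 0.991
```

```bash
python3 -c "
from h import *
go(.461,.088,.22,45)"
```

```text
t 13.73 pos [0.4621 0.0889 0.0857] yaw_y 45.6 tilt [-0.027  0.001 -1.   ] F [-0.  -0.3 -0.8] w 0.991
delta cm [  0.29  -0.39 -13.42] turn 0.6
```

Request:
{"method": "arm_command", "body": {"deltas": [{"xyz": [0,0,-1.5],"turn": 0,"jaw": 0},{"xyz": [0.1,-0.1,-3.5],"turn": 0,"jaw": 0},{"xyz": [0.1,-0.2,-6],"turn": 0,"jaw": 0},{"xyz": [0.2,-0.3,-9],"turn": 0,"jaw": 0},{"xyz": [0.2,-0.3,-12],"turn": 0,"jaw": 0}]}}

```text
clock: 14.15
position: [0.4611, 0.088, 0.2068]
ee_rot: [-1.177, -2.883, 0.015]
force: [1.0, -0.4, -0.1]
width: 1.004
```

Request:
{"method": "arm_command", "body": {"deltas": [{"xyz": [-3,0,0],"turn": 0,"jaw": 0},{"xyz": [-6,0,0],"turn": 0,"jaw": 0},{"xyz": [-9,0,0],"turn": 0,"jaw": 0},{"xyz": [-12,0,0],"turn": 0,"jaw": 0},{"xyz": [-14,0,0],"turn": 0,"jaw": 0}]}}

```text
clock: 14.57
position: [0.5627, -0.0128, 0.2036]
ee_rot: [-1.181, -2.883, 0.016]
force: [-0.1, -0.3, 0.2]
width: 1.002
```

Request:
{"method": "arm_command", "body": {"deltas": [{"xyz": [0,0,0],"turn": 0,"jaw": 0},{"xyz": [0,0,0],"turn": 0,"jaw": 0},{"xyz": [0,0,0],"turn": 0,"jaw": 0}]}}

```text
clock: 14.82
position: [0.562, -0.012, 0.2033]
ee_rot: [-1.18, -2.882, 0.016]
force: [0.3, -0.1, -0.1]
width: 0.999
```

```bash
python3 - <<'E'
from h import *
go(.461,.088,.2,45)
for n in('side','top'):
    d=grab(n,n+'8'); W=cloud(d)
    f=d['frame'].astype(int)
    m=(np.hypot(W[...,0]-.461,W[...,1]-.088)<.05)&(f[...,2]>1.5*f[...,0])&(W[...,2]>.05)&(W[...,2]<.13)
    for lo,hi in((.104,.125),(.066,.085)):
        Q=W[m&(W[...,2]>lo)&(W[...,2]<hi)]
        if len(Q)>4:
            print(n,lo,len(Q),'z50/95',np.percentile(Q[:,2],[50,95]).round(4),cv2.minEnclosingCircle(Q[:,:2].astype(np.float32)))
            if lo>.1:
                A=np.c_[Q[:,:2]-[.461,.088],np.ones(len(Q))]; k=Q[:,2]>np.percentile(Q[:,2],30); print('slope',np.linalg.lstsq(A[k],Q[k,2],rcond=None)[0])
    m=(np.hypot(W[...,0]-.4476,W[...,1]+.2630)<.05)&(W[...,2]>.044)&(W[...,2]<.06); print('used',cv2.minEnclosingCircle(W[m][:,:2].astype(np.float32)))
d=dict(np.load('pics/side8.npz'));f=cv2.cvtColor(d['frame'],cv2.COLOR_RGB2BGR)
cv2.imwrite('pics/c8.png',cv2.resize(f[120:320,200:420],None,fx=3,fy=3))
E
```

```text
t 14.82 pos [ 0.562  -0.012   0.2033] yaw_y 45.5 tilt [-0.029  0.001 -1.   ] F [ 0.3 -0.1 -0.1] w 0.999
delta cm [14.2   0.06  0.64] turn 0.5
side 0.104 197 z50/95 [0.1099 0.112 ] ((0.46317264437675476, 0.091449074447155), 0.020904231816530228)
slope [ 0.00565059 -0.00850184  0.11057312]
side 0.066 315 z50/95 [0.0755 0.0834] ((0.4612177312374115, 0.090874582529068), 0.03000538982450962)
used ((0.45017924904823303, -0.26263272762298584), 0.029606584459543228)
top 0.104 137 z50/95 [0.1115 0.1143] ((0.46267279982566833, 0.09074654430150986), 0.02062194049358368)
slope [-0.00332425  0.00174843  0.11246741]
top 0.066 209 z50/95 [0.0759 0.0794] ((0.4622645378112793, 0.08946479111909866), 0.028829965740442276)
used ((0.4582480192184448, -0.28223752975463867), 0.013822834938764572)
```

View pics/c8.png

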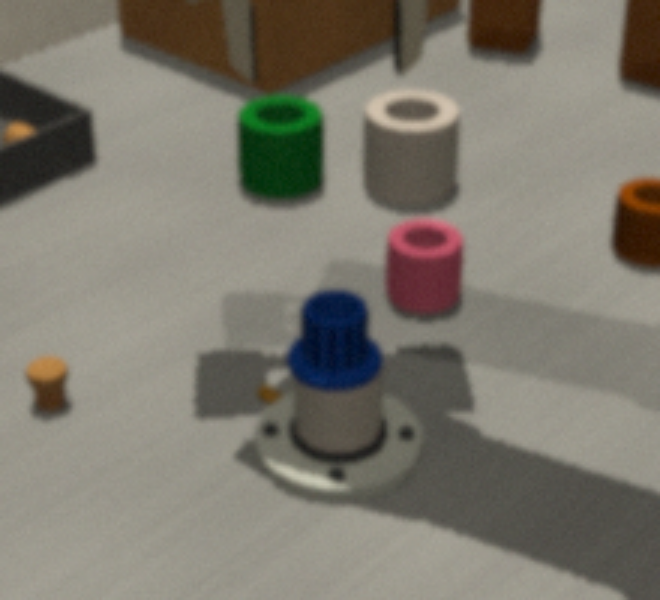

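The collar at (335,340) sits flat on the cartridge at (338,415). Its top is at about 112 mm (expected 112), tilt is under 0.6°, and the axis is within about 3 mm. Handing in.

```bash
python3 -c "
from cell import sign_off; print(sign_off())"
```

```text
the job is handed in; nothing more can be done
None
```

The clean white cartridge is on the spindle and seated on the filter base, with the blue collar flange down on top of it. I handed the job in at about 15 s, gripper open and clear of everything.

- **Cartridge:** before I fetched the collar, both views put its top at about 68 mm (expected 68 mm) and its axis within 1 mm of the spindle. It touched the seat with 25 N at the wrist.
- **Collar:** its top is at 110–112 mm in the two views (expected 112 mm), it is level to within about 0.6°, and its axis is within about 4 mm of the spindle. It touched with 15 N.
- **Used cartridge:** the final side view shows it where it was, to within about 2 mm. The final top view disagreed, with a centre about 2 cm off and half the radius. I think the arm was partly hiding the cartridge, so I relied on the side view.
- **Tool tilt:** the tool drifted to about 1.7° off vertical during the moves, with no visible effect on the result.

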